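# Focus the inspection camera and present a scarf cut to it

## Task

Turn the focus ring of the upward-looking inspection camera until the white line on the ring stands at the red mark, and let go of it. Then lift the scarfed batten off its two timber saddles and hold it still in the air over the camera for the picture: the middle of its sloping cut face 100 mm straight above the lens, the face level and looking squarely down into the lens, the batten in line with the long side of the camera's base plate (either way round). Finish while still holding it there; do not let the batten touch the camera, and leave the other things on the bench where they are.

Things in the scene. Friction and masses are not known exactly. Their poses are not given: they have to be found in the camera images.
- camera: Upward-looking camera, bolted down. Plate 150 (x, long side) x 100 x 8 mm, black body 62 mm square to 52 mm height, a 110 mm light bar each side (y = +-41 mm, 30 mm high). Lens on the vertical axis through the plate's centre: grey barrel, 66 mm diameter, 58-75 mm high, with ticks and a red mark; then black focus ring; glass at 116 mm. Origin: centre of the underside, on the bench; z up. It varies.
- focus_ring (a joint): Angle (rad) of the black focus ring about the lens axis: 0 = white line at the red mark, grows counter-clockwise seen from above; stops at -0.6 and 1.8. Starts between 0.5 and 1.4; 0.08 N m friction, stays where left. Ring 46 mm in diameter, 79 to 113 mm above the bench (43 mm bezel above it to 116 mm); grip it across from above at any yaw.
- ring_grip (a point): Point on the lens axis at 100 mm height, the middle of the band of the focus ring to be gripped. Its axes turn with the ring: its x axis points to the white line.
- white_line (a point): Middle of the white line on the side of the focus ring (3.4 mm wide, runs the height of the ring and over its top rim), 23 mm from the lens axis.
- red_mark (a point): Red index mark (5 mm wide) on the shoulder of the fixed barrel, 33 mm from the lens axis at 75 mm height, on the camera's +x side.
- lens_front (a point): Centre of the lens front on the lens axis, 116 mm above the bench; z points up along the lens axis, x along the long side of the base plate.
- rest: Plank 240 x 120 x 22 mm, fixed to the bench, with two notched timber saddles (34 mm thick along x, 120 mm wide) at x = +-68 mm. The batten lies in the notches 62 mm above the bench; cheeks beside it (notch 48 mm wide) go up to 76 mm. 102 mm free between the saddles. Origin: centre of the plank's underside; x along plank and batten. It varies.
- batten: Pine batten 280 (x) x 40 x 40 mm, 0.2 kg, lying level, z up. Origin: mid-length, on the underside. The -x end has a 30 degree scarf facing down and out: underside flat from x = -84.6 to +140 mm; the cut rises from there to the nose at x = -140 mm, 32 mm up, with an 8 mm nib. +x end painted red; pencil line where the scarf begins. Centre of mass x = +10 mm, half-way up, between the saddles.
- scarf_face (a point): Middle of the sloping cut face (64 x 40 mm), at x = -112.3, y = 0, z = +16 mm in the batten's frame. z: outward normal of the face, 30 degrees off the batten's -z, leaning to its -x; so the face looks straight down when the nose end is dipped 30 degrees. y runs across the batten.
- glue: White glue bottle with a blue label and orange cap, 56 mm diameter, 125 mm tall, standing. Origin: centre of its underside. Leave alone.
- try_square: Try square lying flat: dark wooden stock 24 x 100 x 16 mm and steel blade 120 x 28 mm. Leave alone.
- screwdriver: Screwdriver with yellow handle, 200 mm long, lying. Leave alone.
- offcut: Pine offcut 110 x 60 x 45 mm, lying. Origin: centre of its underside. Leave alone.
There are look-alikes about, which are no part of the job. Of the things like the camera, leave any that is purple; of the rest the smaller one is meant.

How it is judged:
By the outcome, as a careful person would: the job done as asked, in the order asked, and still so for the second after the job is handed in, while the arm keeps its last pose, push and grip.
It also fails if it takes over 54 s, if anything falls off the work surface, if the arm or the gripper's body presses on something with over 40 N, if the wrist force passes 120 N, or if a joint passes its speed limit or range.

## Robot

A 6-joint arm with a two-finger parallel gripper is mounted at the origin on the work surface. World frame = base frame: x ahead of the robot, y to its left, z up, the work surface at z = 0. Lengths are in m, angles in rad, forces in N, time in s.
With the tool pointing down it reaches from about 0.25 to 0.725 m from the base axis. Payload 4 kg.
Tool frame: the origin (TCP) lies on the centre line of the jaws, within the pads' length; the fingertips stand 22 mm ahead of it and the grasp point (between the pads) lies 3 mm ahead of it; z points along the fingers, y is the line along which they close (so a half turn about z gives the same grasp; the last joint's range is limited). The gripper opens to 85 mm and grips with 20 to 120 N. Pads are 22 mm wide; open, the fingers measure 114 mm over their backs; the gripper's body (76 mm by 85 mm) begins 54 mm behind the grasp point. The pads swing forward as they close: fully open they stand 13 mm farther back than shut.
Start: joints at [-1.267, 0.241, 0.005, 1.335, 0, 1.571], TCP at [0.15, -0.477, 0.253] pointing down, gripper open.
Joint ranges: [-2.72, 2.72], [-1.05, 1.87], [-1.09, 1.28], [-1.99, 2.15], [-1.42, 1.44], [-3.14, 3.14]. Speed limits (rad/s): [2.79, 2.79, 3.14, 3.14, 3.14, 3.14].

## Interface

Orientations are given as a unit quaternion [x, y, z, w].
In Python, from workcell import bot gives the robot as it stands.
- The arm moves only by the shell command python3 -m inch 'ROWS'. ROWS is JSON, one flat list of numbers, 7 for each row, row after row: the shift along the world's x, y, z in mm, then the turn, a rotation vector about the world's x, y, z in rad, then the opening in per cent of the stroke, from 0 (shut) to 100 (fully open). A call has 1 to 8 rows; each row is the pose to reach, as a shift and turn from the pose commanded when the call began; what a row does not reach only later rows make up. A row lasts 1/12 s, in which the tool goes at most 41.7 mm and 7.16 degrees, less where a joint would pass 70% of its speed; a pose out of reach is approached as far as the arm can. A call with a gripper value outside its range is refused whole. The fingers move at their own pace and stop on an object; the grip force is fixed at half the most. Time passes only in rows, so rows that repeat a pose let the fingers close. It gives the time, the measured TCP pose, the force, the opening and the grip force at its end, in the units of the state.
- bot.get_obs(): the state, without advancing time (a new reading comes with each control period).
- bot.camera(name): name is "side" or "top" or "wrist"; returns the picture (384x512x3 uint8, blue, green, red); there is no depth.
- bot.camera_info(name): a dict with "intrinsics" (3x3 intrinsics, pixels), "camera_from_world" (4x4, takes a point from world to camera coordinates); the wrist camera has in their place "hand_eye" (4x4, takes a point from camera to tool coordinates, whose origin is the TCP and whose axes are the flange's). Camera axes: x right, y down, z forward; pixel columns grow to the right and rows downward; lengths in m; the calibration is good to about 2 mm. A picture is of the moment at which its call begins: read the wrist's pose just before it. camera_info takes no time and is no camera call.
- bot.job_done(): hands the job in; it is judged then, once.
Trained networks look in the newest picture that a camera, given by its name, has taken for a name from the list of things; names that differ only in an ending like _2 or _b are one class to them, and where a whole thing is asked for, a point or a joint stands for the part that bears it (a point fixed in the world has none). Each returns a list of dicts, best first, with "confidence" (0 to 1); they miss things now and then, are a little off and sometimes report something else, mostly with a low value. They report only what shows in the picture. A call takes as long as a camera call. They do not tell look-alikes from the thing itself.
- bot.silhouettes(camera, target): "mask" (384x512 bool, what is visible of it) and "uv" ([column, row] in pixels, amid what is visible of it).
- bot.spot_point(camera, target): "uv" ([column, row] in pixels: a listed point, or the origin of a listed thing).
The state is a dict: "clock": time; "joint_pos": joint angles; "joint_vel": joint speeds; "tau": joint torques, N m; "eef_pos": TCP position; "tool_rot": TCP orientation; "ft_force": force on the tool from outside, world axes, zero at the start; "ft_torque": the same for the moment, N m; "grip_width": finger opening in m; "grasp_force": force on a finger pad.
Only numpy, scipy, OpenCV 4.12 (cv2) and the standard library are available. Lean on these libraries where they do the work, as an engineer would, in place of code of your own. Each camera call takes 0.05 s, during which the arm holds its last target. There are 200 camera calls.

## Working session

There is one attempt and no reset: what is moved stays moved. The work goes in short steps, Python scripts to look and compute and a shell command to move; the robot and the scene stay as the last step left them, time stands still between calls to the robot, and variables do not carry over. Pictures are saved under pics/ and viewed, at most 10 in all, crops included, and the job is handed in when it is done.

```bash
mkdir -p pics; ls; cat > h.py <<'E'
import numpy as np, cv2
from workcell import bot
from scipy.spatial.transform import Rotation as R
def cam(name):
    i=bot.camera_info(name); K=np.array(i["intrinsics"])
    if "camera_from_world" in i: T=np.array(i["camera_from_world"])
    else:
        o=bot.get_obs(); W=np.eye(4); W[:3,:3]=R.from_quat(o["tool_rot"]).as_matrix(); W[:3,3]=o["eef_pos"]
        T=np.linalg.inv(W@np.array(i["hand_eye"]))
    return K,T
def ray(name,uv,z):
    K,T=cam(name); d=T[:3,:3].T@np.linalg.inv(K)@[uv[0],uv[1],1]; c=-T[:3,:3].T@T[:3,3]
    return c+d*(z-c[2])/d[2]
def proj(name,P):
    K,T=cam(name); p=K@(T[:3,:3]@np.asarray(P,float)+T[:3,3]); return p[:2]/p[2]
def tri(a,ua,b,ub):
    Ka,Ta=cam(a);Kb,Tb=cam(b)
    X=cv2.triangulatePoints(Ka@Ta[:3],Kb@Tb[:3],np.array(ua,float).reshape(2,1),np.array(ub,float).reshape(2,1)).ravel(); return X[:3]/X[3]
E
python3 - <<'E'
from h import *
o=bot.get_obs(); print({k:np.round(v,3) for k,v in o.items()})
a=bot.camera("top"); b=bot.camera("side"); 
cv2.imwrite("pics/top.png",cv2.resize(a,(768,576))); cv2.imwrite("pics/side.png",cv2.resize(b,(768,576)))
for c in("top","side"):
  for t in("lens_front","red_mark","white_line","scarf_face","batten","rest"):
    for d in bot.spot_point(c,t)[:3]: print(c,t,np.round(d["uv"],1),round(d["confidence"],2))
for n in("top","side"): K,T=cam(n); print(n,-T[:3,:3].T@T[:3,3], T[2,:3])
E
```

```text
pics
{'clock': np.float64(0.0), 'joint_pos': array([-1.267,  0.241,  0.004,  1.335, -0.   ,  1.571]), 'joint_vel': array([-0.001, -0.   ,  0.001,  0.   , -0.001, -0.   ]), 'tau': array([-1.0000e-03, -3.7232e+01,  2.5241e+01,  1.7000e-02,  0.0000e+00,
       -0.0000e+00]), 'eef_pos': array([ 0.149, -0.477,  0.252]), 'tool_rot': array([ 0.988,  0.151, -0.   , -0.001]), 'ft_force': array([-0.108,  0.112,  0.485]), 'ft_torque': array([-0.021, -0.044, -0.042]), 'grasp_force': np.float64(0.0), 'grip_width': np.float64(0.086)}
top lens_front [123.  117.2] 0.7
top lens_front [156.6 191.6] 0.59
top lens_front [129.5 288.2] 0.57
top red_mark [131.2 269. ] 0.85
top red_mark [125.4 114.2] 0.75
top red_mark [156.  186.8] 0.64
top white_line [130.8 273.2] 0.81
top white_line [124.6 114.8] 0.81
top white_line [152.3 188.1] 0.62
top scarf_face [348.4 250.3] 0.6
top batten [335.4 210.6] 0.77
top rest [328.8 211.8] 0.66
side lens_front [117.  192.1] 0.97
side lens_front [239.7 244.6] 0.83
side lens_front [188.7 208.9] 0.74
side red_mark [224.2 254.6] 0.81
side red_mark [176.8 215.9] 0.58
side red_mark [111.4 197.9] 0.56
side white_line [225.4 242.6] 0.96
side white_line [114.  194.7] 0.68
side white_line [182.5 218.3] 0.56
side scarf_face [334.2 174.5] 0.59
side batten [304.3 169. ] 0.71
side batten [333.7 172.8] 0.58
side batten [331.7 161.9] 0.35
side rest [298.3 181.4] 0.75
top [ 0.26009884 -0.00955687  1.33003148] [ 0.20927171  0.00952613 -0.97781113]
side [-0.22232733  0.76904241  0.7334931 ] [ 0.59416325 -0.61587547 -0.51736587]
```

View pics/top.png

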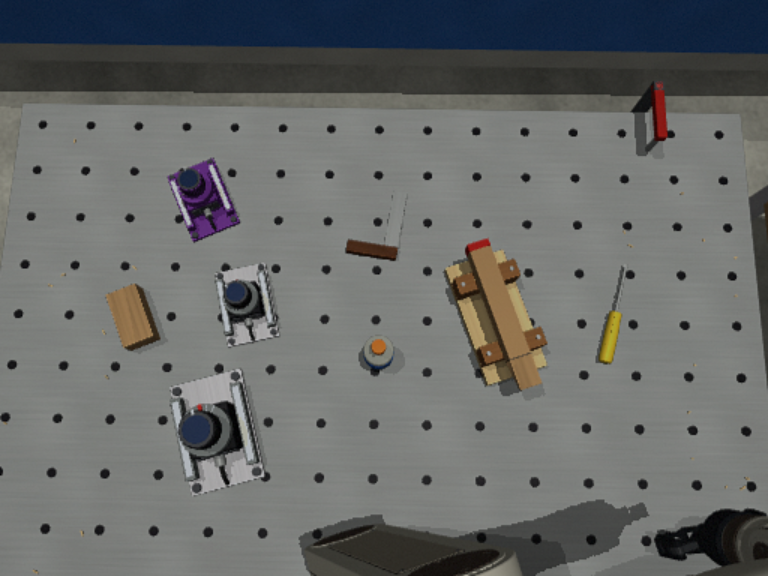

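View pics/side.png

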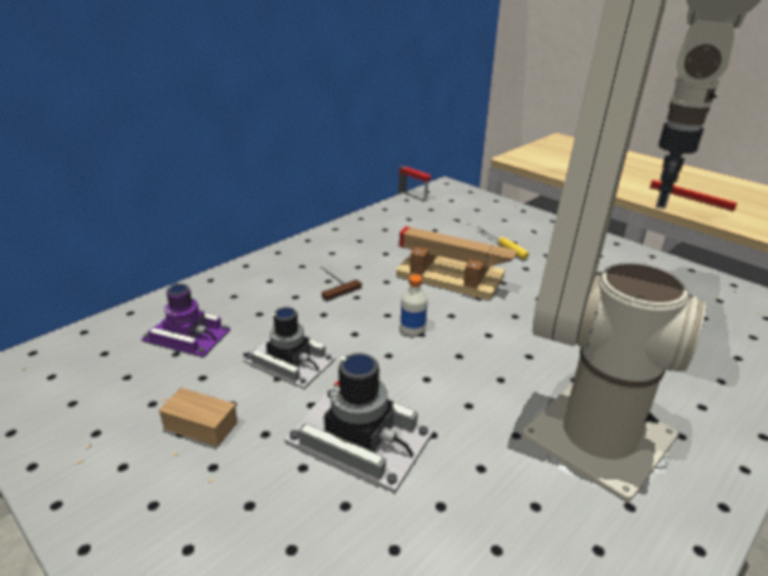

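Top picture: purple camera at (203,200), small white camera at (247,305), large one at (217,430), batten from red end (479,246) to nose (530,382). The side picture agrees. The small white one is the camera meant.

```bash
python3 - <<'E'
from h import *
L=tri("top",[156.6,191.6],"side",[188.7,208.9]); print("lens",L, ray("top",[156.6,191.6],.116))
print("red",ray("top",[156,186.8],.075),"white",ray("top",[152.3,188.1],.113))
print("rest",ray("top",[328.8,211.8],0),"batten",ray("top",[335.4,210.6],.062),"scarf",ray("top",[348.4,250.3],.078))
# batten axis from display pixels, top face z=.102
r=ray("top",[479*2/3,244*2/3],.102);n=ray("top",[532*2/3,386*2/3],.102);print("ends",r,n,(r+n)/2,np.degrees(np.arctan2(*(r-n)[[1,0]])),np.linalg.norm(r-n))
# plate corners (display): 
for p in((216,274),(268,262),(229,346),(280,338)): print(ray("top",[p[0]*2/3,p[1]*2/3],.008))
i=bot.camera_info("wrist");print(np.round(i["hand_eye"],3),i["intrinsics"])
print("glue",ray("top",[378*2/3,346*2/3],.125))
E
```

```text
lens [0.53246664 0.25360222 0.11162773] [0.53237822 0.25346704 0.116     ]
red [0.55530498 0.26485768 0.075     ] white [0.54258148 0.26637324 0.113     ]
rest [ 0.50621498 -0.2290951   0.        ] batten [ 0.49845307 -0.23730814  0.062     ] scarf [ 0.38686226 -0.26724836  0.078     ]
ends [ 0.62486414 -0.18862222  0.102     ] [ 0.36614752 -0.27835177  0.102     ] [ 0.49550583 -0.23348699  0.102     ] 19.127854932184114 0.2738351416035428
[0.58301469 0.31574047 0.008     ]
[0.60908957 0.21450692 0.008     ]
[0.44081098 0.28128462 0.008     ]
[0.4580219  0.18375193 0.008     ]
[[ 0.    -0.965 -0.262  0.067]
 [ 1.    -0.     0.001  0.001]
 [-0.001 -0.262  0.965 -0.122]
 [ 0.     0.     0.     1.   ]] [[287.12601377   0.         254.77869929]
 [  0.         287.12601377 192.70828364]
 [  0.           0.           1.        ]]
glue [ 0.42927876 -0.00588668  0.125     ]
```

```bash
python3 -m inch '[16,32,0,0,0,0,100,32,64,0,0,0,0,100,52,100,0,0,0,0,100,71,137,0,0,0,0,100,90,174,0,0,0,0,100,110,211,0,0,0,0,100,129,247,0,0,0,0,100,148,284,0,0,0,0,100]'; python3 -m inch '[19,37,0,0,0,0,100,38,74,0,0,0,0,100,58,110,0,0,0,0,100,77,147,0,0,0,0,100,96,184,0,0,0,0,100,116,221,0,0,0,0,100,135,257,0,0,0,0,100,154,294,0,0,0,0,100]'
```

```text
clock: 1.37
eef_pos: [0.298, -0.1915, 0.2536]
tool_rot: [0.989, 0.151, 0.001, 0.0]
ft_force: [0.6, -0.3, -0.3]
grip_width: 0.0852
grasp_force: 0.0
clock: 2.03
eef_pos: [0.4522, 0.1031, 0.2535]
tool_rot: [0.988, 0.152, 0.0, 0.0]
ft_force: [1.0, 0.3, 0.1]
grip_width: 0.0856
grasp_force: 0.0
```

```bash
python3 -m inch '[19,37,0,0,0,0,100,38,74,0,0,0,0,100,57,112,0,0,0,0,100,77,150,0,0,0,0,100,77,150,0,0,0,0,100,77,150,0,0,0,0,100]'; python3 - <<'E'
from h import *
o=bot.get_obs(); print(o["eef_pos"])
a=bot.camera("wrist"); cv2.imwrite("pics/w1.png",cv2.resize(a,(768,576)))
for t,z in(("lens_front",.116),("red_mark",.075),("white_line",.096),("ring_grip",.1),("camera",0)):
    for d in bot.spot_point("wrist",t)[:2]: print(t,np.round(d["uv"],1),round(d["confidence"],2),ray("wrist",d["uv"],z))
E
```

```text
clock: 2.53
eef_pos: [0.5436, 0.216, 0.2524]
tool_rot: [0.983, 0.181, -0.003, -0.014]
ft_force: [-0.0, 0.2, -0.4]
grip_width: 0.0854
grasp_force: 0.0
[0.54359318 0.2159512  0.25238107]
lens_front [214.9 193. ] 0.85 [0.52354163 0.25108761 0.116     ]
red_mark [226.8 149.6] 0.88 [0.55900231 0.25643583 0.075     ]
white_line [200.4 169.1] 0.92 [0.53455619 0.27266193 0.096     ]
white_line [ 99.9 364.1] 0.83 [0.25881509 0.31352871 0.096     ]
ring_grip [221.7 189.5] 0.83 [0.52367726 0.24571432 0.1       ]
camera [227.1 170.3] 0.75 [0.52168349 0.25220366 0.        ]
camera [150.8 308.5] 0.7 [ 2.75190355e-01  2.90676991e-01 -5.55111512e-17]
```

View pics/w1.png

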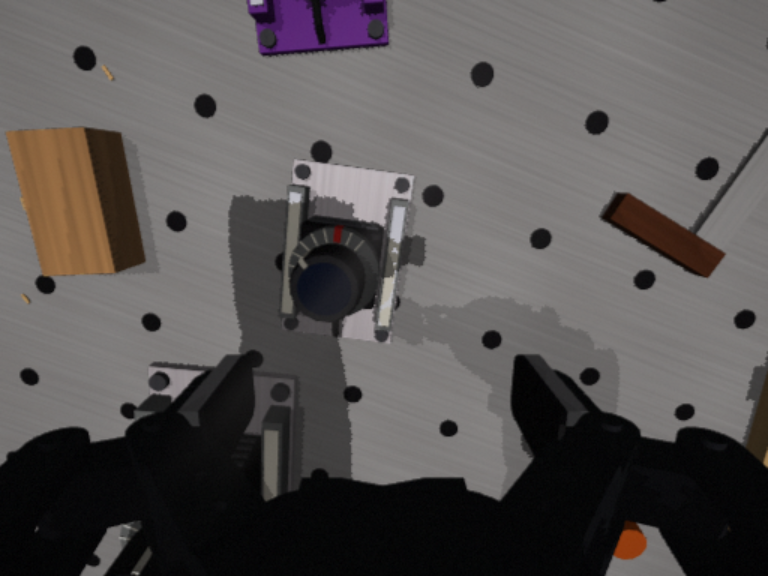

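Wrist view: small camera at (340,270), red mark at (337,235), white line around (302,262). The arm is not quite at the commanded pose; I'll check why.

```bash
python3 -c "
from h import *
o=bot.get_obs();print(o['joint_pos'],o['joint_vel'],o['eef_pos'],R.from_quat(o['tool_rot']).as_matrix().round(3))"; python3 -m inch '[0,0,0,0,0,0,100,0,0,0,0,0,0,100]'
```

```text
[0.36175463 0.40692843 0.23979556 1.40460995 0.02897232 3.14063164] [-0.00123633 -0.00240725  0.00254106 -0.00180204  0.0026892   0.00017887] [0.54159314 0.21366173 0.2537127 ] [[ 0.935  0.355 -0.011]
 [ 0.355 -0.935  0.027]
 [-0.001 -0.029 -1.   ]]
clock: 3.0
eef_pos: [0.5419, 0.2139, 0.2538]
tool_rot: [0.983, 0.18, -0.003, -0.014]
ft_force: [-0.6, -1.3, 0.2]
grip_width: 0.0854
grasp_force: 0.0
```

```bash
python3 -m inch '[-5,10,0,0,0,0.12,80,-10,20,0,0,0,0.24,80,-15,30,0,0,0,0.36,80,-18,36,0,0,0,0.48,80,-18,36,0,0,0,0.6,80,-18,36,0,0,0,0.72,80,-18,36,0,0,0,0.84,80,-18,36,0,0,0,0.96,80]';python3 -m inch '[0,0,0,0,0,0.12,80,0,0,0,0,0,0.24,80,0,0,0,0,0,0.36,80,0,0,0,0,0,0.38,80,0,0,0,0,0,0.38,80]'; python3 - <<'E'
from h import *
o=bot.get_obs(); print(o["eef_pos"],R.from_quat(o["tool_rot"]).as_matrix().round(3),o["joint_pos"].round(3))
a=bot.camera("wrist"); cv2.imwrite("pics/w2.png",cv2.resize(a,None,fx=2,fy=2)[100:600,150:900])
for t,z in(("lens_front",.116),("red_mark",.075),("white_line",.096),("white_line",.113),("ring_grip",.1),("camera",0)):
    for d in bot.spot_point("wrist",t)[:1]: print(t,np.round(d["uv"],1),round(d["confidence"],2),ray("wrist",d["uv"],z))
E
```

```text
clock: 3.67
eef_pos: [0.5241, 0.2502, 0.2536]
tool_rot: [0.787, 0.617, -0.009, -0.011]
ft_force: [0.3, 0.8, -0.8]
grip_width: 0.0685
grasp_force: 0.0
clock: 4.08
eef_pos: [0.5242, 0.2502, 0.2535]
tool_rot: [0.659, 0.752, -0.011, -0.009]
ft_force: [0.1, 0.2, 0.2]
grip_width: 0.0683
grasp_force: 0.0
[0.52415784 0.25024514 0.25351454] [[-0.13   0.991 -0.029]
 [ 0.991  0.13  -0.005]
 [-0.001 -0.029 -1.   ]] [0.442 0.426 0.268 1.44  0.008 1.882]
lens_front [258.7 184.9] 0.92 [0.52412765 0.2525438  0.116     ]
red_mark [50.4 96.3] 0.8 [0.3035652  0.30512413 0.075     ]
white_line [275.3 161.4] 0.81 [0.53736824 0.27336754 0.096     ]
white_line [275.3 161.4] 0.81 [0.53629883 0.27599914 0.113     ]
ring_grip [262.6 184.8] 0.8 [0.52825832 0.24942562 0.1       ]
camera [448.6 109.4] 0.88 [0.74501231 0.35172605 0.        ]
```

View pics/w2.png

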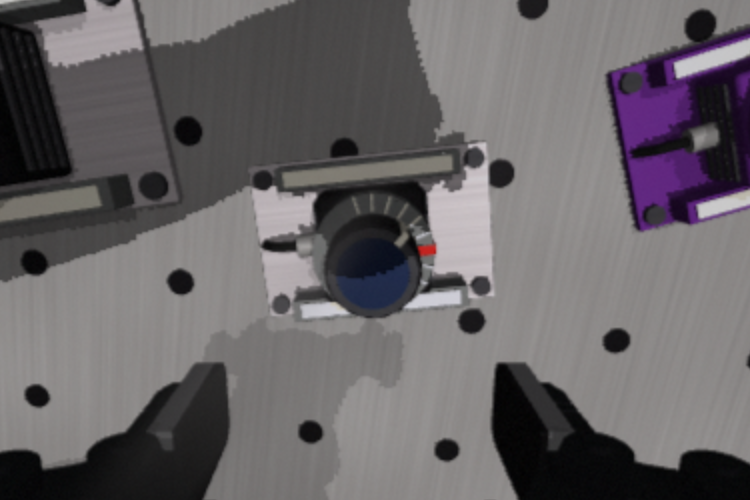

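Crop: lens centre (373,268), red mark (428,250), white line (400,243)–(411,228), plate corners (250,166), (487,142), (495,297), (269,321).

```bash
python3 - <<'E'
from h import *
f=lambda x,y:[(x+150)/2,(y+100)/2]
P=np.array([ray("wrist",f(*p),.008) for p in((250,166),(487,142),(495,297),(269,321))]);print(P.mean(0),[np.degrees(np.arctan2(*(P[a]-P[b])[[1,0]])) for a,b in((1,0),(2,3))],[np.linalg.norm(P[a]-P[b]) for a,b in((1,0),(2,3),(1,2))])
C=ray("wrist",f(373,268),.116)
r=ray("wrist",f(428,250),.075)
print("C",C,"red",r)
for c in (C,P.mean(0),np.array([.524,.251,0])):
  a=np.degrees(np.arctan2(*(r-c)[[1,0]]))
  print("red ang",a,np.hypot(*(r-c)[:2]))
  for p,z in(((399,244),.113),((405,236),.096),((412,227),.079)):
    w=ray("wrist",f(*p),z);print(z,np.degrees(np.arctan2(*(w-c)[[1,0]])),np.hypot(*(w-c)[:2]))
  for yaw in(11,14):
    m=c[:2]+.033*np.array([np.cos(np.radians(yaw)),np.sin(np.radians(yaw))]);print(yaw,proj("wrist",[*m,.075])*2-[150,100])
E
```

```text
[0.5271974  0.25033625 0.008     ] [np.float64(13.278782311154517), np.float64(14.445415424130884)] [np.float64(0.14849496151842156), np.float64(0.15216122163713386), np.float64(0.10016471962199212)]
C [0.52659659 0.25392442 0.116     ] red [0.55527492 0.25789933 0.075     ]
red ang 7.891101947286596 0.028952479935305406
0.113 49.632010207449184 0.016104814356797524
0.096 43.995049976955556 0.019295382499137894
0.079 40.903660377615225 0.023849395120399682
11 [435.65422034 246.68991912]
14 [435.4860698  243.49319366]
red ang 15.075619556756278 0.02907829144201493
0.113 58.20641217824643 0.01865804347407091
0.096 51.98802664618856 0.021564993873775702
0.079 47.78155514341439 0.02593140618073385
11 [435.64785278 253.40963439]
14 [435.4802191  250.23281346]
red ang 12.440341583862198 0.0320268814936747
0.113 49.39092597724018 0.02001490608724676
0.096 44.73666905455557 0.02319660498102521
0.079 41.95760708067597 0.027731500152852376
11 [429.89940784 251.38608111]
14 [429.72318989 248.20420245]
```

```bash
python3 -m inch '[1,1,-30,0.005,-0.029,0,80,1,1,-60,0.005,-0.029,0,80,1,1,-90,0.005,-0.029,0,80,1,1,-115,0.005,-0.029,0,80,1,1,-135,0.005,-0.029,0,80,1,1,-145,0.005,-0.029,0,80,1,1,-150,0.005,-0.029,0,80,1,1,-150,0.005,-0.029,0,80]' && python3 -m inch '[0,0,0,0,0,0,40,0,0,0,0,0,0,30,0,0,0,0,0,0,30,0,0,0,0,0,0,30,0,0,0,0,0,0,30]'
```

```text
clock: 5.1
eef_pos: [0.5249, 0.2513, 0.1026]
tool_rot: [0.659, 0.752, -0.0, -0.0]
ft_force: [0.7, -0.9, -0.5]
grip_width: 0.068
grasp_force: 0.0
clock: 5.52
eef_pos: [0.5258, 0.2519, 0.1054]
tool_rot: [0.659, 0.752, 0.001, 0.0]
ft_force: [-3.0, 0.4, 5.8]
grip_width: 0.0446
grasp_force: 62.1
```

```bash
python3 -m inch '[0,0,2,0,0,-0.1,30,0,0,2,0,0,-0.2,30,0,0,2,0,0,-0.3,30,0,0,2,0,0,-0.4,30,0,0,2,0,0,-0.5,30,0,0,2,0,0,-0.62,30,0,0,2,0,0,-0.62,30,0,0,2,0,0,-0.62,30]';  python3 - <<'E'
from h import *
o=bot.get_obs(); M=R.from_quat(o["tool_rot"]).as_matrix();print(o["ft_torque"],np.arctan2(M[1,0],M[0,0]))
a=bot.camera("wrist"); cv2.imwrite("pics/w3.png",cv2.resize(a[120:340,120:400],None,fx=2.7,fy=2.7,interpolation=2))
E
```

```text
clock: 6.18
eef_pos: [0.5255, 0.2519, 0.1055]
tool_rot: [0.856, 0.517, 0.001, -0.0]
ft_force: [-0.0, 2.5, -2.9]
grip_width: 0.0447
grasp_force: 64.4
[ 0.28934066 -0.14358952 -0.04618476] 1.0864690530836318
```

View pics/w3.png

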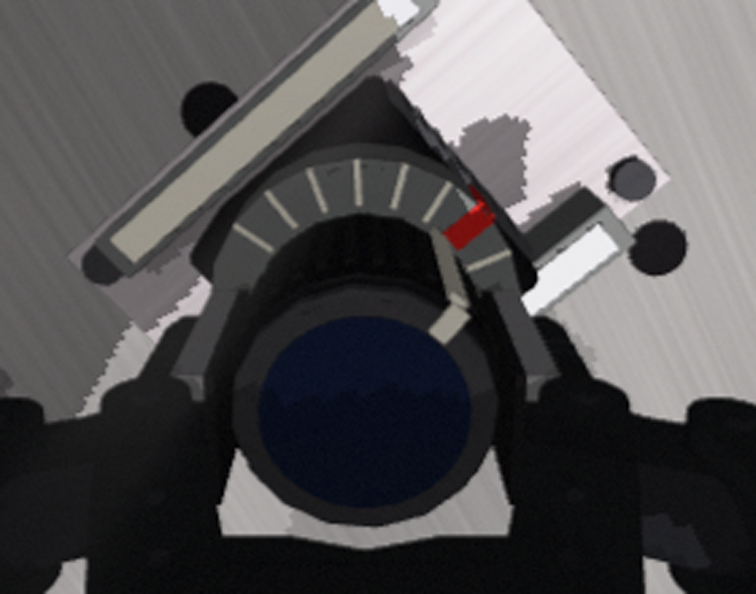

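Crop: lens disc centre about (365,410), red mark (452,243)–(488,212), white line bottom (440,235), over rim (455,302)→(437,336). A little more turn is needed.

```bash
python3 - <<'E'
from h import *
from scipy.optimize import least_squares
K,T=cam("wrist"); f=lambda p:np.array(p)/2.7+[120,120]
def pj(P): p=K@(T[:3,:3]@P+T[:3,3]); return p[:2]/p[2]
o=bot.get_obs()
def pt(c,r,a,z): return np.array([c[0]+r*np.cos(a),c[1]+r*np.sin(a),z])
# unknown: centre xy, z offset, red angle, line angle
ob=[("r",.033,.075,(470,228)),("w",.023,.079,(440,235)),("w",.023,.113,(456,302)),("c",0,.116,(365,411))]
# 5 ticks at shoulder in 15deg? use only glass centre + marks
def res(x):
    e=[]
    for k,r,z,p in ob:
        a={"r":x[3],"w":x[4],"c":0}[k]; e+=list(pj(pt(x[:2],r,a,z+x[2]))-f(p))
    return e
s=least_squares(res,[*o["eef_pos"][:2],0,.23,.3]); print(s.x,s.x[4]-s.x[3],np.round(s.fun,1),np.degrees(s.x[3]))
E
```

```text
[ 0.52436579  0.24701598 -0.00913029  0.23035578  0.38789062] 0.15753484383832073 [ 3.6 -3.1 -2.1  3.  -1.5  1.5  0.3 -1.5] 13.198413815947074
```

```bash
python3 -m inch '[0,0,0,0,0,-0.07,30,0,0,0,0,0,-0.15,30,0,0,0,0,0,-0.15,30,0,0,0,0,0,-0.15,30]';  python3 - <<'E'
from h import *
o=bot.get_obs(); M=R.from_quat(o["tool_rot"]).as_matrix();print(o["ft_torque"],np.arctan2(M[1,0],M[0,0]))
a=bot.camera("wrist"); cv2.imwrite("pics/w4.png",cv2.resize(a[120:340,120:400],None,fx=2.7,fy=2.7,interpolation=2))
E
```

```text
clock: 6.57
eef_pos: [0.5254, 0.2519, 0.1055]
tool_rot: [0.892, 0.451, 0.001, -0.0]
ft_force: [-0.1, 3.1, -3.0]
grip_width: 0.0443
grasp_force: 64.4
[ 0.48798141 -0.23611327 -0.02007933] 0.9368868540155973
```

View pics/w4.png

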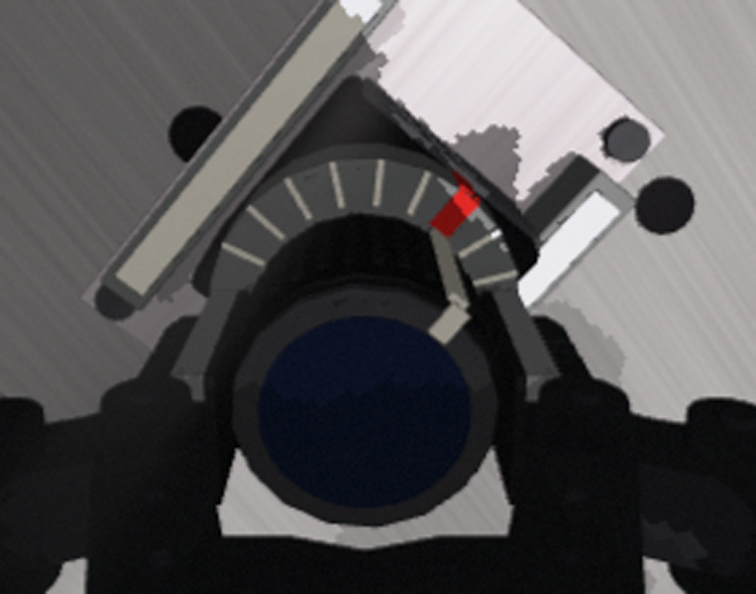

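Crop: line bottom (439,235), red mark (443,228)–(467,192): nearly aligned. I'll fit it properly, using both pictures.

```bash
cat > fit.py <<'E'
from h import *
from scipy.optimize import least_squares
i=bot.camera_info("wrist");K=np.array(i["intrinsics"]);H=np.array(i["hand_eye"])
f=lambda p:np.array(p)/2.7+[120,120]
def redpix(fn):
    a=cv2.imread(fn).astype(int); m=(a[...,2]>120)&(a[...,1]<50)&(a[...,0]<50)
    n,l,s,c=cv2.connectedComponentsWithStats(m.astype(np.uint8)); k=1+np.argmax(s[1:,4])
    return (cv2.boxPoints(cv2.minAreaRect(np.argwhere(l==k)[:,::-1].astype(np.float32))))
for n in("w3","w4"): print(n,redpix(f"pics/{n}.png").round(0).tolist())
# tool frame: ring axis along tool z at (cx,cy); heights: tool z = h0 - height ; angle measured in tool frame viewed from above
def pj(x,r,a,z):
    P=np.array([x[0]+r*np.cos(a),x[1]-r*np.sin(a),x[2]-z]); Hc=H.copy(); Hc[:3,:3]=R.from_rotvec(x[7:10]).as_matrix()@H[:3,:3]
    p=K@(Hc[:3,:3].T@(P-H[:3,3])); return p[:2]/p[2]
def run(red1,red2,d,line):
    def res(x):
        e=[]
        for p,z in zip(line,(.079,.113)): e+=list(pj(x,.023,x[3],z)-f(p))
        e+=list(pj(x,0,0,.116)-f((365,411)))
        e+=list(pj(x,.0225,np.pi/2,.114)-f((497,408)))+list(pj(x,.0225,-np.pi/2,.114)-f((233,408)))
        for p in [red1,red2]:
            a=x[4] if p is red2 else x[4]-d
            e+=list(pj(x,.033,a,.075)-f(p))
        return e+list(np.array(x[7:10])/.02*.7)+[(x[2]-.1055)/.002*.3,x[0]/.002*.3,x[1]/.002*.3]
    s=least_squares(res,[0,0,.1055,-.7,-.7,0,0,0,0,0]); print(s.x.round(4),"line-red deg",np.degrees(s.x[3]-s.x[4]),s.fun.round(1))
E
python3 - <<'E'
from fit import *
run((470,228),(455,210),-.1496,((440,235),(457,302)))
run((470,228),(455,210),.1496,((440,235),(457,302)))
E
```

```text
w3 [[446.0, 233.0], [483.0, 204.0], [495.0, 219.0], [458.0, 248.0]]
w4 [[446.0, 199.0], [462.0, 183.0], [481.0, 202.0], [465.0, 218.0]]
[ 1.10300000e-01 -1.01800000e-01  6.88000000e-02 -3.15750000e+00
 -3.71450000e+00  3.50290375e+07 -8.56420910e+06  3.06700000e-01
 -5.02500000e-01  2.15020000e+00] line-red deg 31.91250493667603 [ -9.1 -10.6   7.   12.1   0.2   2.8 -26.1  17.9  18.6 -21.6  -0.6  -6.3
   4.9   6.8  10.7 -17.6  75.3  -5.5  16.5 -15.3]
[ 1.09800000e-01 -9.97000000e-02  7.31000000e-02 -3.14150000e+00
 -3.50180000e+00  2.78950036e+06  6.77678032e+04  2.73800000e-01
 -4.77400000e-01  2.16600000e+00] line-red deg 20.6416226910488 [ -9.4  -9.3   6.4  11.4   0.5   3.  -25.3  19.1  18.6 -22.3  -0.4  -0.5
   4.6  -0.3   9.6 -16.7  75.8  -4.9  16.5 -15. ]
```

```bash
sed -i 's/np.pi\/2,.114)-f((497/-np.pi\/2,.114)-f((497/; s/-np.pi\/2,.114)-f((233/np.pi\/2,.114)-f((233/' fit.py; python3 - <<'E' | tail -2
from fit import *
run((470,228),(455,210),.1496,((440,235),(457,302)))
run((470,229),(456,211),.1496,((438,234),(456,304)))
E
```

```text
2.68971e+01  2.96483e+01 -3.86000e-02  2.30000e-02 -1.48000e-02] line-red deg 1.3430609298397345 [-3.2  4.1 -0.7  0.8  0.4  0.4 -0.3 -1.  -0.1 -0.4  2.3 -2.3  1.7 -1.5
 -1.4  0.8 -0.5  1.  -0.1  1. ]
```

```bash
sed -i 's/pj(x,.033,a,.075)/pj(x,.033+.001*x[5],a,.075)/; s/(.079,.113)/(.079+.001*x[6],.113)/; s/return e+/return e+[x[5]*.3,x[6]*.3]+/' fit.py; python3 - <<'E' 
from fit import *
run((470,228),(455,210),.1496,((440,235),(457,302)))
run((470,229),(456,211),.1496,((438,234),(456,304)))
E
```

```text
w3 [[446.0, 233.0], [483.0, 204.0], [495.0, 219.0], [458.0, 248.0]]
w4 [[446.0, 199.0], [462.0, 183.0], [481.0, 202.0], [465.0, 218.0]]
[-1.9000e-03 -4.0000e-04  1.0800e-01 -6.9060e-01 -6.9150e-01 -4.0926e+00
 -1.6138e+00  1.1700e-02 -8.0000e-04  4.6000e-03] line-red deg 0.05243518036239924 [-0.8  0.5 -0.5  1.1  0.2  0.4  1.3 -0.8 -0.6 -1.   0.  -0.9  0.2  0.7
 -1.2 -0.5  0.4 -0.   0.2  0.4 -0.3 -0.1]
[-2.8000e-03  2.0000e-04  1.0820e-01 -6.8910e-01 -7.0450e-01 -3.9837e+00
 -2.2382e+00  7.4000e-03 -5.8000e-03  2.9000e-03] line-red deg 0.8813931711262286 [-0.6  0.5 -0.4  0.6  0.2  0.5  1.  -0.7 -0.5 -0.8  0.2 -0.8  0.1  0.7
 -1.2 -0.7  0.3 -0.2  0.1  0.4 -0.4  0. ]
```

```bash
python3 -m inch '[0,0,0,0,0,-0.012,30,0,0,0,0,0,-0.012,30,0,0,0,0,0,-0.012,80,0,0,0,0,0,-0.012,80,0,0,0,0,0,-0.012,80,0,0,0,0,0,-0.012,80,0,0,30,0,0,-0.012,80,0,0,60,0,0,-0.012,80]'; python3 -m inch '[0,0,40,0,0,0,80,0,0,80,0,0,0,80,0,0,90,0,0,0,80,0,0,90,0,0,0,80]'; python3 - <<'E'
from h import *
o=bot.get_obs(); M=R.from_quat(o["tool_rot"]).as_matrix();print(np.arctan2(M[1,0],M[0,0]))
a=bot.camera("wrist"); cv2.imwrite("pics/w5.png",cv2.resize(a[100:280,140:380],None,fx=3,fy=3,interpolation=2))
E
```

```text
clock: 7.28
eef_pos: [0.5236, 0.2503, 0.1639]
tool_rot: [0.896, 0.445, -0.003, 0.0]
ft_force: [0.6, 1.4, 0.9]
grip_width: 0.0684
grasp_force: 0.0
clock: 7.62
eef_pos: [0.5275, 0.2522, 0.2607]
tool_rot: [0.896, 0.445, 0.005, 0.0]
ft_force: [-0.2, -0.1, -0.2]
grip_width: 0.0682
grasp_force: 0.0
0.9213097327395151
```

View pics/w5.png

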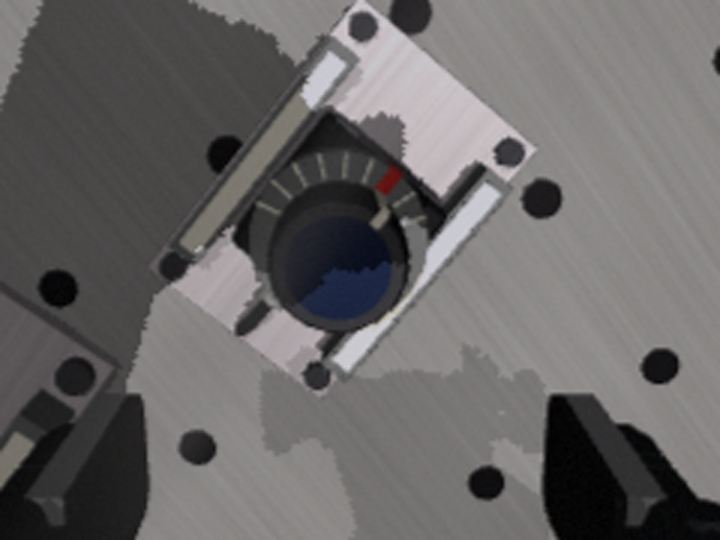

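The ring is free and the line stands at the red mark (line (380,216), mark (390,181), lens centre (338,262)). Next: the camera axis from this view, then off to the batten.

```bash
python3 - <<'E'
from h import *
f=lambda x,y:[x/3+140,y/3+100]
P=np.array([ray("wrist",f(*p),.008) for p in((365,-2),(537,150),(322,396),(148,268))])
print(P.mean(0),[np.degrees(np.arctan2(*(P[a]-P[b])[[1,0]])) for a,b in((0,3),(1,2))],[np.linalg.norm(P[a]-P[b]) for a,b in((0,3),(1,2),(0,1))])
print(ray("wrist",f(338,262),.116))
E
python3 -m inch '[-2,-40,0,0,0,0.12,90,-4,-80,0,0,0,0.24,90,-6,-120,0,0,0,0.36,90,-8,-160,0,0,0,0.48,90,-10,-200,0,0,0,0.6,90,-12,-240,0,0,0,0.72,90,-14,-280,0,0,0,0.84,90,-16,-320,0,0,0,0.96,90]'; python3 -m inch '[0,-40,0,0,0,0.12,90,-2,-80,0,0,0,0.24,90,-4,-120,0,0,0,0.36,90,-5,-160,0,0,0,0.48,90,-5,-164,0,0,0,0.6,90,-5,-164,0,0,0,0.72,90,-5,-164,0,0,0,0.84,90,-5,-164,0,0,0,0.96,90]'; python3 -m inch '[0,0,0,0,0,0.12,90,0,0,0,0,0,0.24,90,0,0,0,0,0,0.36,90,0,0,0,0,0,0.48,90,0,0,0,0,0,0.6,90,0,0,0,0,0,0.63,90,0,0,0,0,0,0.63,90]'
python3 - <<'E'
from h import *
o=bot.get_obs(); M=R.from_quat(o["tool_rot"]).as_matrix();print(M.round(3),o["joint_pos"].round(2))
a=bot.camera("wrist"); cv2.imwrite("pics/w6.png",cv2.resize(a,(768,576)))
for t,z in(("batten",.062),("scarf_face",.078),("rest",0)):
    for d in bot.spot_point("wrist",t)[:1]: print(t,np.round(d["uv"],1),round(d["confidence"],2),ray("wrist",d["uv"],z))
E
```

```text
[0.52502165 0.24945589 0.008     ] [np.float64(12.84177241727119), np.float64(13.39600331113993)] [np.float64(0.14928087498515527), np.float64(0.1468590761411649), np.float64(0.09696986806965863)]
[0.52617891 0.25229603 0.116     ]
clock: 8.33
eef_pos: [0.5086, -0.0551, 0.2531]
tool_rot: [0.605, 0.796, -0.001, -0.002]
ft_force: [0.9, -0.5, 0.5]
grip_width: 0.0769
grasp_force: 0.0
clock: 9.0
eef_pos: [0.5038, -0.2178, 0.2526]
tool_rot: [0.173, 0.985, 0.001, -0.002]
ft_force: [0.1, 0.3, -0.3]
grip_width: 0.0768
grasp_force: 0.0
clock: 9.58
eef_pos: [0.5041, -0.217, 0.2529]
tool_rot: [-0.139, 0.99, 0.001, -0.002]
ft_force: [0.0, 0.6, -0.2]
grip_width: 0.077
grasp_force: 0.0
[[-0.962 -0.274 -0.004]
 [-0.274  0.962  0.002]
 [ 0.004  0.003 -1.   ]] [-0.41  0.34  0.14  1.38 -0.   -0.68]
batten [242.  169.5] 0.96 [ 0.50099833 -0.23342986  0.062     ]
scarf_face [236.1  53.6] 0.84 [ 0.39207222 -0.2683085   0.078     ]
```

View pics/w6.png

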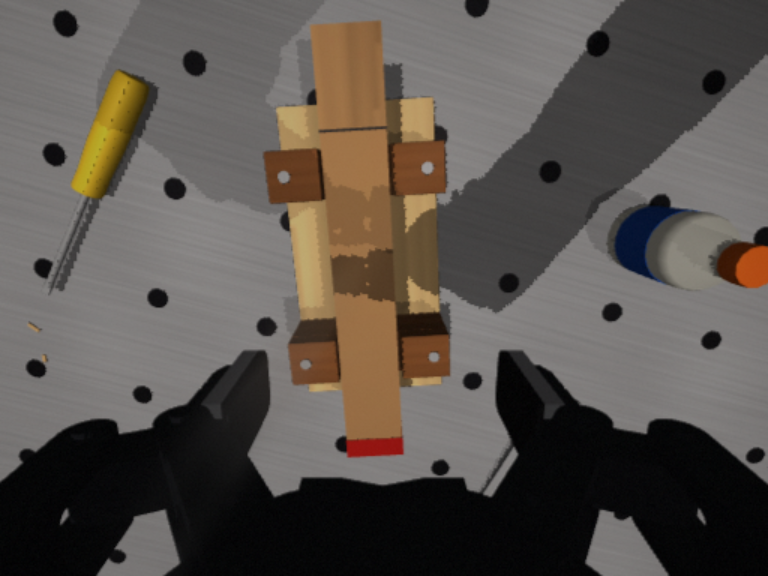

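Nose corners (311,25), (380,21); red end corners (350,456), (403,452); pencil line (319,131)–(387,127).

```bash
python3 - <<'E'
from h import *
g=lambda x,y,z=.102:ray("wrist",[x*2/3,y*2/3],z)
n=(g(311,25)+g(380,21))/2; r=(g(350,456)+g(403,452))/2; p=(g(319,131)+g(387,127))/2
u=(r-n)/np.linalg.norm(r-n); print(n,r,np.linalg.norm(r-n),"pencil at",np.linalg.norm(p-n),"yaw",np.degrees(np.arctan2(u[1],u[0])))
print("width",np.linalg.norm(g(311,25)-g(380,21)),np.linalg.norm(g(350,456)-g(403,452)))
c=(n+r)/2; print("mid",c,"com",c+.01*u)
s=[g(264,152,.076),g(446,141,.076),g(292,383,.076),g(450,375,.076)];print("saddle mid",np.mean(s,0))
o=bot.get_obs();M=R.from_quat(o["tool_rot"]).as_matrix();print(o["eef_pos"],"tool yaw",np.degrees(np.arctan2(M[1,0],M[0,0]))%180)
E
```

```text
[ 0.36891468 -0.27821414  0.102     ] [ 0.63515966 -0.18530046  0.102     ] 0.28199173724657156 pencil at 0.056505162993384546 yaw 19.2378712631301
width 0.03910356215103043 0.039152148790787336
mid [ 0.50203717 -0.2317573   0.102     ] com [ 0.51147876 -0.22846239  0.102     ]
saddle mid [ 0.51074715 -0.23027522  0.076     ]
[ 0.5047624  -0.21716004  0.254322  ] tool yaw 15.867271440224926
```

```bash
python3 -m inch '[6,-12,-30,-0.002,-0.004,0.058,90,6,-12,-65,-0.002,-0.004,0.058,90,6,-12,-100,-0.002,-0.004,0.058,90,6,-12,-130,-0.002,-0.004,0.058,90,6,-12,-155,-0.002,-0.004,0.058,90,6,-12,-167,-0.002,-0.004,0.058,90,6,-12,-172,-0.002,-0.004,0.058,90,6,-12,-172,-0.002,-0.004,0.058,90]' && python3 -m inch '[0,0,0,0,0,0,50,0,0,0,0,0,0,20,0,0,0,0,0,0,20,0,0,0,0,0,0,20,0,0,0,0,0,0,20,0,0,0,0,0,0,20,0,0,0,0,0,0,20]'; python3 -c "
from h import *
o=bot.get_obs();M=R.from_quat(o['tool_rot']).as_matrix();print(M.round(3),np.degrees(np.arctan2(M[1,0],M[0,0]))%180)"
```

```text
clock: 10.45
eef_pos: [0.5102, -0.2288, 0.0817]
tool_rot: [-0.167, 0.986, -0.0, 0.0]
ft_force: [0.6, -0.1, 0.3]
grip_width: 0.0769
grasp_force: 0.0
clock: 11.03
eef_pos: [0.5124, -0.2297, 0.085]
tool_rot: [-0.167, 0.986, -0.002, 0.003]
ft_force: [0.0, 0.1, 6.5]
grip_width: 0.0391
grasp_force: 61.0
[[-0.944 -0.329  0.007]
 [-0.329  0.944 -0.003]
 [-0.006 -0.005 -1.   ]] 19.235980758966775
```

```bash
cat >> h.py <<'E'
Rz=lambda d:R.from_euler("z",d,degrees=True).as_matrix()
Ry=lambda d:R.from_euler("y",d,degrees=True).as_matrix()
def T4(Rm,p): A=np.eye(4);A[:3,:3]=Rm;A[:3,3]=p;return A
def tool():
    o=bot.get_obs(); return T4(R.from_quat(o["tool_rot"]).as_matrix(),o["eef_pos"])
def goal(lens=(.5252,.2505),yaw=13.3):
    Rb=Rz(yaw)@Ry(-30); return T4(Rb,np.array([*lens,.216])-Rb@[-.1123,0,.016])
def move(Tt):
    W=tool(); print("shift mm",((Tt[:3,3]-W[:3,3])*1e3).round(1),"rotvec",R.from_matrix(Tt[:3,:3]@W[:3,:3].T).as_rotvec().round(4))
E
python3 - <<'E'
from h import *
B=T4(Rz(19.2),[.502,-.2318,.062]); BT=np.linalg.inv(B)@tool(); np.save("bt.npy",BT); print(BT.round(4))
move(goal()@BT); print(goal()@BT)
E
python3 -m inch '[0,0,20,0,0,0,20,0,0,50,0,0,0,20,0,0,85,0,0,0,20,0,0,120,0,0,0,20,0,0,150,0,0,0,20,0,0,170,0,0,0,20,0,0,170,0,0,0,20]'
```

```text
[[-1.00e+00 -6.00e-04  5.60e-03  1.05e-02]
 [-6.00e-04  1.00e+00 -5.10e-03 -1.40e-03]
 [-5.60e-03 -5.10e-03 -1.00e+00  2.30e-02]
 [ 0.00e+00  0.00e+00  0.00e+00  1.00e+00]]
shift mm [113.2 502.5 198.5] rotvec [ 0.1466 -0.5029 -0.1006]
[[-0.83992333 -0.22808927  0.49244704  0.62559924]
 [-0.19919474  0.97362896  0.11121197  0.27275568]
 [-0.50482696 -0.00468333 -0.86320786  0.28350383]
 [ 0.          0.          0.          1.        ]]
clock: 11.62
eef_pos: [0.5134, -0.2303, 0.2589]
tool_rot: [-0.167, 0.986, -0.004, 0.006]
ft_force: [0.0, 0.1, -0.5]
grip_width: 0.0393
grasp_force: 60.6
```

```bash
python3 -m inch '[0,20,25,0,0,0,20,5,55,50,0.018,-0.063,-0.012,20,12,92,60,0.037,-0.126,-0.025,20,20,130,60,0.055,-0.189,-0.038,20,29,168,60,0.073,-0.252,-0.05,20,38,206,60,0.092,-0.315,-0.062,20,47,244,60,0.11,-0.377,-0.075,20,56,282,60,0.129,-0.44,-0.088,20]'; python3 -m inch '[9,38,0,0.018,-0.063,-0.012,20,18,76,0,0.018,-0.063,-0.012,20,27,114,0,0.018,-0.063,-0.012,20,36,152,0,0.018,-0.063,-0.012,20,45,185,0,0.018,-0.063,-0.012,20,52,208,0,0.018,-0.063,-0.012,20,56,221,0,0.018,-0.063,-0.012,20,56,221,0,0.018,-0.063,-0.012,20]'; python3 - <<'E'
from h import *
move(goal()@np.load("bt.npy")); print(bot.get_obs()["joint_pos"].round(2))
E
```

```text
clock: 12.28
eef_pos: [0.5663, 0.0542, 0.3117]
tool_rot: [-0.119, 0.966, 0.026, 0.228]
ft_force: [1.1, -0.0, -0.6]
grip_width: 0.0394
grasp_force: 60.9
clock: 12.95
eef_pos: [0.6228, 0.2761, 0.3106]
tool_rot: [-0.114, 0.959, 0.029, 0.257]
ft_force: [-0.7, 0.0, -1.3]
grip_width: 0.0395
grasp_force: 61.0
shift mm [  2.8  -3.4 -27.1] rotvec [-0.0004 -0.0061 -0.0053]
[ 0.47  0.23  0.    0.84 -0.12  0.2 ]
```

```bash
cat > chk.py <<'E'
from h import *
V=np.array([[-.0846,s*.02,0] for s in(-1,1)]+[[.14,s*.02,0] for s in(-1,1)]+[[-.14,s*.02,.032] for s in(-1,1)]+[[-.14,s*.02,.04] for s in(-1,1)]+[[.14,s*.02,.04] for s in(-1,1)])
E=[(0,2),(1,3),(0,1),(2,3),(0,4),(1,5),(4,5),(4,6),(5,7),(6,7),(6,8),(7,9),(8,9),(2,8),(3,9)]
def draw(fn,B):
    out=np.zeros((600,800,3),np.uint8)
    for k,n in enumerate(("side","top","wrist")):
        a=bot.camera(n); cv2.imwrite(f"pics/raw_{n}.png",a)
        P=B[:3,:3]@V.T+B[:3,[3]]; q=np.array([proj(n,p) for p in P.T]); c0=q.mean(0)
        s=3 if k<2 else 1; w,h=(130,100) if k<2 else (400,300)
        x0=int(np.clip(c0[0]-w/2,0,512-w)) if k<2 else 56; y0=int(np.clip(c0[1]-h/2+(15 if k==0 else 0),0,384-h)) if k<2 else 0
        a=cv2.resize(a[y0:y0+h,x0:x0+w],None,fx=s,fy=s,interpolation=2)
        t=lambda u:tuple(int(v) for v in (np.array(u)+.5-[x0,y0])*s)
        for i,j in E: cv2.line(a,t(q[i]),t(q[j]),(0,255,0),1)
        for z in(.116,.216): cv2.circle(a,t(proj(n,[.5252,.2505,z])),2,(255,0,255),-1)
        yy,xx=((0,0),(0,400),(300,0))[k]; out[yy:yy+a.shape[0],xx:xx+a.shape[1]]=a; print(n,"x0,y0",x0,y0,"scale",s)
    cv2.imwrite(fn,out)
E
python3 - <<'E'
from chk import *
draw("pics/c1.png",tool()@np.linalg.inv(np.load("bt.npy")))
E
```

```text
side x0,y0 97 108 scale 3
top x0,y0 69 94 scale 3
wrist x0,y0 56 0 scale 1
```

View pics/c1.png

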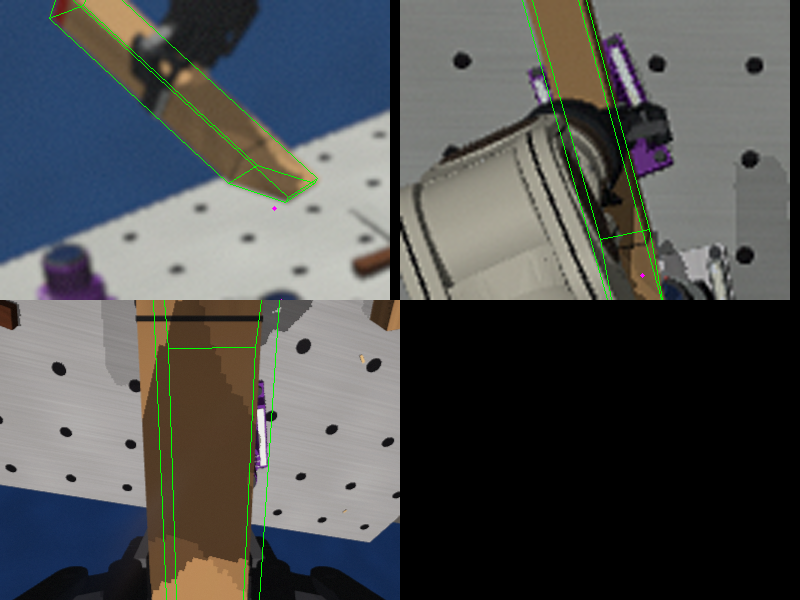

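Side overlay fits; wrist overlay is off by ~10 px sideways (batten edges (145..253) against drawn (158..264)). The arm was probably still settling, so I'll measure again at rest.

```bash
python3 -m inch '[0,0,0,0,0,0,20,0,0,0,0,0,0,20,0,0,0,0,0,0,20]'; python3 - <<'E'
from chk import *
for i in range(3): move(goal()@np.load("bt.npy")); bot.camera("wrist")
a=bot.camera("wrist"); W=tool(); B=W@np.linalg.inv(np.load("bt.npy"))
q=[proj("wrist",(B[:3,:3]@v+B[:3,3])) for v in V]; print(np.round(q,1).tolist())
cv2.imwrite("pics/raw_wrist2.png",a)
# batten edges by row: brown mask in HSV
h=cv2.cvtColor(a,cv2.COLOR_BGR2HSV); m=(h[...,0]<25)&(h[...,1]>70)&(h[...,2]>40)
for r in range(5,300,30):
    c=np.where(m[r,180:340])[0]+180; print(r,c.min(),c.max(),end=" | ")
d=np.where(a[:40,256].sum(1)<90)[0];print("pencil rows",d)
print(bot.get_obs()["ft_force"],bot.get_obs()["ft_torque"])
E
```

```text
clock: 13.35
eef_pos: [0.6233, 0.2723, 0.3137]
tool_rot: [-0.111, 0.959, 0.029, 0.259]
ft_force: [0.2, -0.7, -0.9]
grip_width: 0.0393
grasp_force: 61.0
shift mm [  2.3   0.4 -30.2] rotvec [-0.0016 -0.0024 -0.0001]
shift mm [  2.3   0.2 -30.2] rotvec [-0.0017 -0.0024 -0.0004]
shift mm [  2.3  -0.1 -30.2] rotvec [-0.0018 -0.0024 -0.0007]
[[216.5, 46.5], [304.2, 46.5], [228.2, 417.3], [288.3, 417.6], [195.7, -182.0], [330.2, -182.6], [189.7, -211.3], [337.5, -212.0], [221.1, 494.0], [296.3, 494.6]]
5 192 318 | 35 194 316 | 65 195 314 | 95 197 313 | 125 199 311 | 155 200 310 | 185 202 308 | 215 203 306 | 245 204 305 | 275 206 304 | pencil rows [16 17 18 19 20]
[ 0.11171477 -0.54563472 -2.15177067] [-0.14336236  0.61913907 -0.05776965]
```

```bash
python3 - <<'E'
from chk import *
BT=np.load("bt.npy"); B=tool()@np.linalg.inv(BT)
for x in(-.0846,-.0886): print("pencil pred",proj("wrist",B[:3,:3]@[x,0,.04]+B[:3,3]))
BT[1,3]=0; np.save("bt2.npy",BT)
move(goal((.5256,.2518))@BT)
E
```

```text
pencil pred [261.93862015  18.84388564]
pencil pred [262.03517013   4.70800259]
shift mm [  2.4   2.3 -30.1] rotvec [-0.0017 -0.0025 -0.0012]
```

Pencil line matches its prediction (row 18.8 against 18), so the batten has not slipped. Lowering to the final pose.

```bash
python3 -m inch '[1,1,-8,-0.002,-0.002,-0.001,20,2,2,-16,-0.002,-0.002,-0.001,20,2,2,-24,-0.002,-0.002,-0.001,20,2,2,-30,-0.002,-0.002,-0.001,20,2,2,-30,-0.002,-0.002,-0.001,20,2,2,-30,-0.002,-0.002,-0.001,20,2,2,-30,-0.002,-0.002,-0.001,20,2,2,-30,-0.002,-0.002,-0.001,20]'; python3 - <<'E'
from chk import *
for i in range(3): move(goal((.5256,.2518))@np.load("bt2.npy")); bot.camera("top")
draw("pics/c2.png",tool()@np.linalg.inv(np.load("bt2.npy")))
E
```

```text
clock: 14.22
eef_pos: [0.6256, 0.2759, 0.284]
tool_rot: [-0.112, 0.959, 0.028, 0.26]
ft_force: [-0.3, 0.0, -1.2]
grip_width: 0.0393
grasp_force: 61.0
shift mm [ 0.1 -0.4 -0.5] rotvec [-0.0001  0.0002 -0.0009]
shift mm [ 0.1 -0.4 -0.6] rotvec [-0.0001  0.0004 -0.0009]
shift mm [ 0.1 -0.4 -0.6] rotvec [-0.0001  0.0003 -0.0009]
side x0,y0 98 117 scale 3
top x0,y0 72 97 scale 3
wrist x0,y0 56 0 scale 1
```

View pics/c2.png

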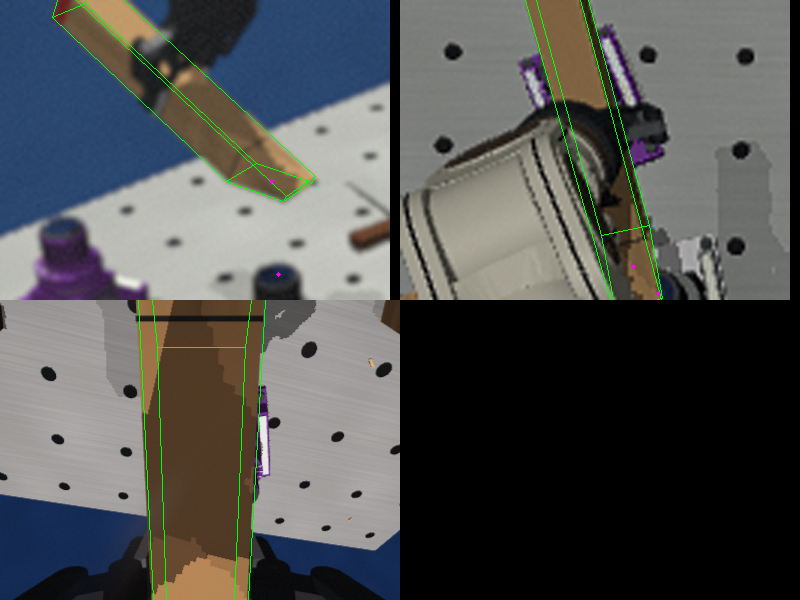

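All three overlays now fit the batten. The face centre (272,181 in the side crop) sits above the lens at (278,274). The arm is still, with less than 1 mm residual, so I'm handing in.

```bash
python3 -c "
from workcell import bot
print(bot.job_done())"
```

```text
the job is handed in; nothing more can be done
None
```

I turned the focus ring until its white line stood at the red mark (within about 1° by my fit) and let go. The batten is held still with its scarf face level, about 100 mm over the lens and in line with the base plate; I handed the job in at about 14 s, and no verdict came back.

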